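# Clamp a honey jar with a slip-clutch cap

### The arm

A 6-joint arm with a two-finger parallel gripper is mounted at the origin on a cart in front of the work surface, level with it; the furniture and walls round the work are solid. World frame = base frame: x ahead of the robot, y to its left, z up, the work surface at z = 0. Lengths are in m, angles in rad, forces in N, time in s.
With the tool pointing down it reaches from about 0.35 to 0.975 m from the base axis. Payload 4.9 kg.
Tool frame: the origin (TCP) lies midway between the tips of the shut fingers; the grasp point (between the pads) lies 19 mm behind it; z points along the fingers, y is the line along which they close (so a half turn about z gives the same grasp; the last joint's range is limited). The gripper opens to 85 mm and grips with 20 to 120 N. Pads are 22 mm wide; open, the fingers measure 114 mm over their backs; the gripper's body (76 mm by 85 mm) begins 54 mm behind the grasp point. The pads swing forward as they close: fully open they stand 13 mm farther back than shut.
Start: joints at [-1.388, 0.053, 1.613, -0, 1.476, -0.119], TCP at [0.186, -0.597, 0.231] pointing down, gripper open.
Joint ranges: [-3.01, 3.01], [-1.01, 2.22], [0.06, 2.58], [-1.02, 4.17], [0.09, 2.62], [-3.14, 3.14]. Speed limits (rad/s): [2.57, 2.57, 3.14, 3.14, 3.14, 3.14].

### API

Orientations are given as a rotation vector (axis times angle).
In Python, from station import ctrl, optics, job gives the robot as it stands.
- The arm moves only by the shell command python3 -m jog 'ROWS' [OPENING] [FORCE]. ROWS is JSON, a list of rows, each a list of 2 entries, a list of its own where there are three numbers: the shift along the tool's x, y, z in m, then the turn, a rotation vector about the tool's x, y, z in rad. A call has 1 to 5 rows; each row is the pose to reach, as a shift and turn from the pose commanded when the call began, along the tool's axes at that moment; what a row does not reach only later rows make up. A row lasts 1/10 s, in which the tool goes at most 50 mm and 8.59 degrees, less where a joint would pass 70% of its speed; a pose out of reach is approached as far as the arm can. A call with a gripper value outside its range is refused whole. OPENING is the opening, from 0 (shut) to 1 (fully open), set as the call begins (- or left out, the last holds). The fingers move at their own pace and stop on an object; FORCE is the grip in N (left out, the last holds). Time passes only in rows, so rows that repeat a pose let the fingers close. It gives the time, the measured TCP pose, the force, the opening and the grip force at its end, in the units of the state.
- ctrl.get_obs(): the state, without advancing time (a new reading comes with each control period).
- optics.get_image(name): name is "side" or "top" or "wrist"; returns a dict with "image" (400x640x3 uint8, blue, green, red), "fx", "fy", "cx", "cy" (pixels), "rvec" (rotation vector, rad) and "tvec" (3), from world to camera coordinates, as OpenCV has them; the wrist camera has in their place "mount" (4x4, takes a point from camera to tool coordinates, whose origin is the TCP and whose axes are the flange's). Camera axes: x right, y down, z forward; pixel columns grow to the right and rows downward; lengths in m; the calibration is good to about 2 mm. A picture is of the moment at which its call begins: read the wrist's pose just before it. There is no depth.
- job.finish_job(): hands the job in; it is judged then, once.
The state is a dict: "t": time; "q": joint angles; "dq": joint speeds; "effort": joint torques, N m; "tool_pos": TCP position; "tool_rot": TCP orientation; "contact_force": force on the tool from outside, world axes, zero at the start; "wrist_torque": the same for the moment, N m; "opening": finger opening in m; "grip_force": force on a finger pad.
Only numpy, scipy, OpenCV 4.12 (cv2) and the standard library are available. Lean on these libraries where they do the work, as an engineer would, in place of code of your own. Each camera call takes 0.05 s, during which the arm holds its last target. There are 200 camera calls.

### The job

Stand the honey jar upright in the jar holder, between its V-shaped rest and its rubber pad, and let go of it. Then tighten the holder by turning the black ribbed cap clockwise (seen from above) until its slip clutch gives way, and stop there: the clutch slips only a short way, after which the cap drives solid again and would crack the glass. Leave the jar standing clamped and the other things as they are.

Things in the scene. Friction and masses are not known exactly. Their poses are not given: they have to be found in the camera images.
- jar_mid (a point): The honey jar's centre, half-way up. Glass jar with a white lid, 99 mm tall, 0.3 to 0.6 kg, nearly round: 56 mm across its x axis, 62 mm across its y axis; z up. The lid (57 mm) is the top 11 mm; below it the sides are nearly straight and can be gripped from above at any height. Stands loose on the worktop at the start.
- seat (a point): The jar's place in the fixed holder (100 x 238 mm, different place and yaw each time): on its base plate, 8 mm above the worktop, under the axis of a jar pressed home in the V rest. Holder axes: +y from the cap side to the V rest, z up. Set the jar down 2 to 6 mm short of home (towards -y) to clear the V; the pad pushes it home and leaves at least 6 mm beside a jar that is home.
- v_rest (a point): Middle of the V rest's top edge, 31 mm from the seat axis towards +y, 50 mm above the worktop. Its grey walls touch the jar at 38 degrees either side of +y. Walls and jaw are no higher than 50 mm, so a gripper that holds the jar with its fingertips above that clears them. (Keep clear also of the fixed bagel slicer, 345 mm tall, at x 0.60 to 0.80, y -0.29 to -0.05.)
- cap_grip (a point): Where to grip the cap: on its upright axis, 86 mm above the worktop, 130 mm from the seat towards -y (the point does not turn with it). Black ribbed cylinder, 34 mm across, from 62 to 102 mm above the worktop. Clockwise from above closes the jaw, 10 mm per rad; turned back it opens. Running free takes 0.17 N m of friction (held still, it may act either way). 0.9 to 3.2 rad in all are needed, so one to four grasps.
- collar (a point): Top centre (58 mm above the worktop) of the grey collar, diameter 44 mm, under the cap. Once the pad bears, torque rises by 0.15 N m over 0.3 rad to 0.32 N m; there the clutch gives way: the cap slips at that steady torque, collar and jaw stand still (the pointers on cap and collar part), for 0.45 rad in all; then it drives solid and the jar's load grows 50 N per rad. Tightness stays when let go.
- jaw_home (a point): Fixed point of the holder, 57 mm from the seat axis towards -y, 34 mm above the worktop: here the face of the rubber pad (diameter 26 mm) stands when the jaw is open and the pad's stem fully in. Each time the stem stands out by a different, unmeasured 0 to 20 mm, so the pad is 6 to 26 mm from a jar that is home.
- jaw: The sliding jaw: aluminium block 60 mm wide, with steel stem and sprung rubber pad (5 N per mm). It starts fully open; its origin then coincides with the centre of the holder's underside (60 mm from the seat towards -y) and moves towards +y as it closes. At the clutch's torque the pad presses the jar with 15 N; under 11 N it is not clamped, over 24 N cracks the glass.
- spice_jar: Bystander, spice jar with a red lid, 45 mm in diameter, 106 mm tall; origin at the centre of its underside.
- sugar_shaker: Bystander, sugar shaker, 44 mm in diameter, 90 mm tall; origin at the centre of its underside.
- tub: Bystander, spread tub with a green print, 72 mm in diameter, 71 mm tall; origin at the centre of its underside.
Mind the look-alikes: they are no part of the job. What is shaped like the part that bears jar_mid but yellow is not meant.

How it is judged:
On the way, in this order (a step that is already met when the one before it is completed fails the run):
1. the jar stands upright on the holder's plate between V rest and pad, let go and not yet clamped (horizontal distance between jar_mid and seat below 0.014 m and z of jar_mid in the frame of seat between 0.044 and 0.055 m and angle between jar_mid's own z axis and vertical below 0.08 rad and contact force between the fingers and honey_jar below 0.2 N and contact force between jaw and honey_jar below 5 N), for 0.2 s.
2. the jar is clamped: the pad presses it with the clutch's force (over 11 N) (horizontal distance between jar_mid and seat below 0.014 m and z of jar_mid in the frame of seat between 0.044 and 0.055 m and angle between jar_mid's own z axis and vertical below 0.08 rad and contact force between jaw and honey_jar above 11 N), for 0.3 s.
At the end, for the whole second after the job is handed in: The jar stands upright (within 0.08 rad) on the holder's plate, home against the V rest (its axis within 8 mm of the seat), pressed by the pad with 11 to 24 N and at rest (horizontal distance between jar_mid and seat below 0.008 m and z of jar_mid in the frame of seat between 0.044 and 0.055 m and angle between jar_mid's own z axis and vertical below 0.08 rad and contact force between jaw and honey_jar between 11 and 24 N and linear speed of honey_jar below 0.01 m/s); the robot touches nothing.
It fails at once if the pad presses the jar with more than 24 N (overtightened, the glass cracks) (contact force between jaw and honey_jar above 24 N).
It fails at once if the jar is tipped over (angle between jar_mid's own z axis and vertical above 0.6 rad).
It fails at once if the spice jar is knocked out of place (over 20 mm) (distance of spice_jar from where it was at the start of the episode above 0.02 m).
It fails at once if the sugar shaker is knocked out of place (over 20 mm) (distance of sugar_shaker from where it was at the start of the episode above 0.02 m).
It fails at once if the tub is knocked out of place (over 20 mm) (distance of tub from where it was at the start of the episode above 0.02 m).
It also fails if it takes over 72 s, if anything falls off the work surface, if the arm or the gripper's body presses on something with over 40 N, if the wrist force passes 120 N, or if a joint passes its speed limit or range.

## Working session

There is one attempt and no reset: what is moved stays moved. The work goes in short steps, Python scripts to look and compute and a shell command to move; the robot and the scene stay as the last step left them, time stands still between calls to the robot, and variables do not carry over. Pictures are saved under pics/ and viewed, at most 10 in all, crops included, and the job is handed in when it is done.

```bash
ls; mkdir -p pics
cat > h.py <<'E'
import numpy as np, cv2, json
from scipy.spatial.transform import Rotation as R
from station import ctrl, optics, job
def cam(name):
    o=ctrl.get_obs(); d=optics.get_image(name)
    K=np.array([[d['fx'],0,d['cx']],[0,d['fy'],d['cy']],[0,0,1.]])
    if 'mount' in d:
        T=np.eye(4);T[:3,:3]=R.from_rotvec(o['tool_rot']).as_matrix();T[:3,3]=o['tool_pos']
        W=np.linalg.inv(T@np.array(d['mount']))
    else:
        W=np.eye(4);W[:3,:3]=R.from_rotvec(np.ravel(d['rvec'])).as_matrix();W[:3,3]=np.ravel(d['tvec'])
    return np.array(d['image']),K,W
def plane(K,W,uv,z):
    d=W[:3,:3].T@np.linalg.inv(K)@np.array([uv[0],uv[1],1.]);c=-W[:3,:3].T@W[:3,3]
    return c+d*(z-c[2])/d[2]
def proj(K,W,p):
    q=K@(W[:3,:3]@np.asarray(p,float)+W[:3,3]);return q[:2]/q[2]
E
python3 - <<'E'
from h import *
for n in ('top','side'):
    im,K,W=cam(n);cv2.imwrite(f'pics/{n}0.png',im);np.savez(f'{n}0.npz',K=K,W=W)
    print(n,K[0,0],-W[:3,:3].T@W[:3,3])
o=ctrl.get_obs();print(o)
E
```

```text
pics
top 399.42512880024464 [0.35997289 0.06643068 1.17114048]
side 478.1960552174452 [ 1.1276055  -0.5107153   1.14217342]
{'t': 0.1, 'q': array([-1.38804311e+00,  5.32961375e-02,  1.61412504e+00,  1.12500060e-05,
        1.47596075e+00, -1.18981972e-01]), 'dq': array([-0.00201248, -0.00301282, -0.00141877, -0.00129206,  0.00038543,
        0.00153964]), 'effort': array([-2.11129213e-04, -3.94904351e+01, -3.71364176e+01, -1.21297189e-04,
        3.91158756e-03,  1.22199961e-05]), 'tool_pos': array([ 0.1856515 , -0.59622615,  0.23020156]), 'tool_rot': array([-3.10413932e+00, -4.71898070e-01,  7.19795207e-05]), 'contact_force': array([-0.83475714, -0.95971076, -0.59976121]), 'wrist_torque': array([ 0.00269449,  0.03391099, -0.00593431]), 'grip_force': 0.0, 'opening': 0.08542243436897289}
```

View pics/top0.png

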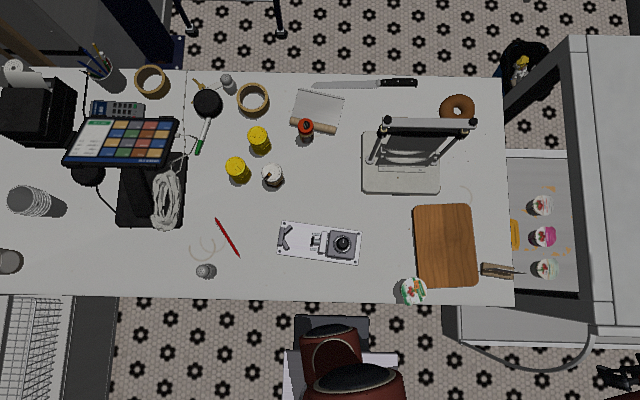

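View pics/side0.png

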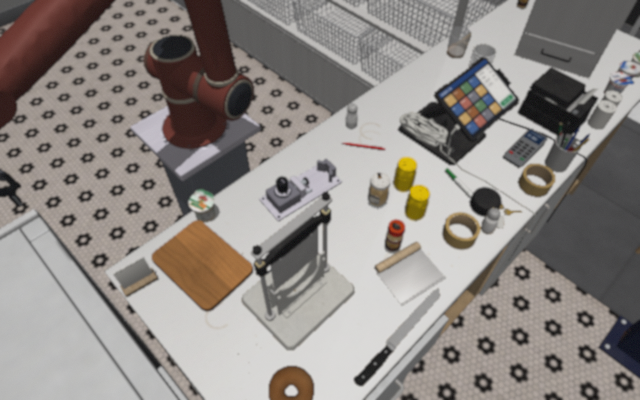

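The top view shows the candidates: a white-lidded jar at (272,176), and yellow ones at (236,168) and (258,138), which are the look-alikes. The white-lidded one fits the description. The holder is at about (320,243), with its cap at (341,244) and the V rest at the left end, (284,236). I'll confirm in a crop that also gives detail of the holder.

Run:
```python
from h import *
im=cv2.imread('pics/top0.png')
a=cv2.resize(im[130:275,215:375],None,fx=4,fy=4,interpolation=cv2.INTER_CUBIC)
cv2.imwrite('pics/crop0.png',a)
d=np.load('top0.npz');K,W=d['K'],d['W'];e=np.load('side0.npz')
for n,uv,z in [('lid',(272,174),.099),('cap',(341,244),.102),('V',(284,236),.05),('tub',(412,290),.07),('spice',(305,127),.106),('shaker',(205,270),.09)]:
    print(n,plane(K,W,uv,z).round(3))
print(plane(e['K'],e['W'],(380,178),.099),plane(e['K'],e['W'],(284,182),.102))
```

```text
lid [0.629 0.201 0.099]
cap [0.441 0.008 0.102]
V [0.463 0.165 0.05 ]
tub [ 0.324 -0.187  0.07 ]
spice [0.765 0.114 0.106]
shaker [0.363 0.369 0.09 ]
[0.63546559 0.20469531 0.099     ] [ 4.59931990e-01 -2.21308571e-04  1.02000000e-01]
```

View pics/crop0.png

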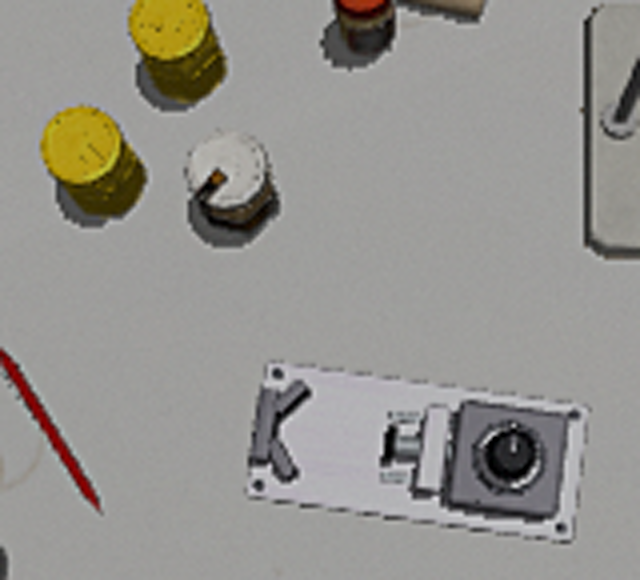

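The enlarged crop confirms it: the white-lidded jar at crop (228,168), i.e. (272,172), is the honey jar, and both others are yellow-lidded. The plate corners are clear at crop (268,362), (247,495), (570,542) and (590,405). I'll use these to fit the holder frame.

```bash
cat >> h.py <<'E'
def to(x,y,z,yaw=None):
    "shift and z-turn in tool axes to get to TCP x,y,z (tool down), yaw of tool x axis"
    o=ctrl.get_obs();M=R.from_rotvec(o['tool_rot']).as_matrix()
    s=M.T@(np.array([x,y,z])-o['tool_pos']);cy=np.arctan2(M[1,0],M[0,0])
    r='' if yaw is None else -((yaw-cy+np.pi/2)%np.pi-np.pi/2)
    print('shift',s.round(4),'turn_z',r,'yaw now',round(cy,4),'pos',o['tool_pos'].round(4),'q6',round(o['q'][5],3),'tilt',M[:2,2].round(4))
E
python3 - <<'E'
from h import *
d=np.load('top0.npz');K,W=d['K'],d['W']
f=lambda c,z:plane(K,W,(215+(c[0]-1.5)/4,130+(c[1]-1.5)/4),z)
c=np.array([f(p,.008) for p in [(268,362),(247,495),(570,542),(590,405)]])
yd=c[:2].mean(0)-c[2:].mean(0);print(c.round(3),np.linalg.norm(yd),np.linalg.norm(c[0]-c[1]))
yd/=np.linalg.norm(yd);m=c.mean(0)
print('yaw of holder +y',np.arctan2(yd[1],yd[0]),'seat',m+.06*yd,'cap',m-.07*yd, 'cap direct',f((512,450),.102))
print('jar',f((228,168),.099))
to(.42,.1,.3)
E
```

```text
[[ 0.513  0.178  0.008]
 [ 0.416  0.189  0.008]
 [ 0.388 -0.045  0.008]
 [ 0.488 -0.058  0.008]] 0.23658162995214355 0.09788305509074
yaw of holder +y 1.4572235804193525 seat [0.45817027 0.12564652 0.008     ] cap [ 0.44343753 -0.00351597  0.008     ] cap direct [0.44582323 0.0035901  0.102     ]
jar [0.63580803 0.20242346 0.099     ]
shift [ 0.4307 -0.5953 -0.0686] turn_z  yaw now 0.3017 pos [ 0.1857 -0.5962  0.2302] q6 -0.119 tilt [-0.0003  0.0018]
```

```bash
for i in 1 2 3 4; do python3 -m jog '[[[0.036,-0.050,-0.006],[0,0,0]],[[0.072,-0.1,-0.012],[0,0,0]],[[0.108,-0.149,-0.017],[0,0,0]],[[0.108,-0.149,-0.017],[0,0,0]],[[0.108,-0.149,-0.017],[0,0,0]]]'; done
python3 - <<'E'
from h import *
im,K,W=cam('wrist');cv2.imwrite('pics/w1.png',im);np.savez('w1.npz',K=K,W=W);print(-W[:3,:3].T@W[:3,3],W[2,:3]);to(.6358,.2024,.3)
E
```

```text
t: 0.6
tool_pos: [0.2458, -0.4194, 0.2484]
tool_rot: [3.105, 0.478, 0.001]
contact_force: [-0.2, -0.6, 0.6]
opening: 0.0853
grip_force: 0.0
t: 1.1
tool_pos: [0.3045, -0.2459, 0.2658]
tool_rot: [3.104, 0.479, 0.002]
contact_force: [-0.5, -0.3, -0.1]
opening: 0.0855
grip_force: 0.0
t: 1.6
tool_pos: [0.3633, -0.0715, 0.2827]
tool_rot: [-3.104, -0.481, -0.001]
contact_force: [-0.8, -0.2, -0.2]
opening: 0.0851
grip_force: 0.0
t: 2.1
tool_pos: [0.4224, 0.1021, 0.2989]
tool_rot: [-3.105, -0.478, 0.002]
contact_force: [-0.5, 0.3, 0.5]
opening: 0.0854
grip_force: 0.0
[0.4943739  0.12611755 0.44096349] [-0.28709046 -0.08819608 -0.95383464]
shift [ 0.2346 -0.0332 -0.0018] turn_z  yaw now 0.3035 pos [0.4219 0.1006 0.2987] q6 1.33 tilt [-0.0016 -0.001 ]
```

View pics/w1.png

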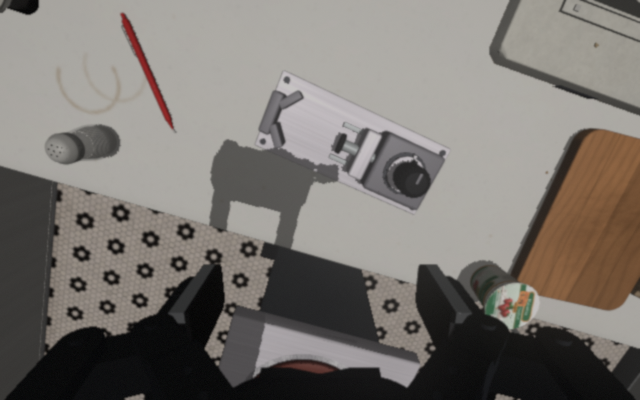

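The wrist view shows the whole holder: V rest at (272,115), pad at (338,145), cap at (412,178) and plate corners at (285,71), (257,146), (415,212) and (449,150). I'll refine the frame with a mask of the plate. The tub is at (512,305), out of the way.

Run:
```python
from h import *
im=cv2.imread('pics/w1.png');d=np.load('w1.npz');K,W=d['K'],d['W']
cr=cv2.resize(im[60:225,240:465],None,fx=3.5,fy=3.5,interpolation=cv2.INTER_CUBIC);cv2.imwrite('pics/c1.png',cr)
c=np.array([plane(K,W,p,.008) for p in [(285,71),(257,146),(415,213),(450,150)]])
yd=c[:2].mean(0)-c[2:].mean(0);print(np.linalg.norm(yd),np.linalg.norm(c[0]-c[1]))
yd/=np.linalg.norm(yd);m=c.mean(0)
print('yaw',np.arctan2(yd[1],yd[0]),'seat',m+.06*yd,'cap',m-.07*yd)
g=im.max(2)<45;g=g.astype(np.uint8);g[:150]=0;g[205:]=0;g[:,:385]=0;g[:,440:]=0
n,l,s,ce=cv2.connectedComponentsWithStats(g);print(s,ce)
print('cap',plane(K,W,(414,180),.102),'pad',plane(K,W,(335,143),.047),'V',plane(K,W,(268,115),.05))
```

```text
0.23253254287046382 0.09884665122734118
yaw 1.4593137838787527 seat [0.45881676 0.12670825 0.008     ] cap [ 0.44435403 -0.00248474  0.008     ]
[[     0      0    640    400 255525]
 [   394    162     35     35    469]
 [   426    183      3      6      6]] [[319.33834263 199.5437511 ]
 [406.19829424 175.84221748]
 [427.16666667 185.5       ]]
cap [0.44794264 0.00846936 0.102     ] pad [0.45398731 0.09527367 0.047     ] V [0.46144884 0.1784268  0.05      ]
```

View pics/c1.png

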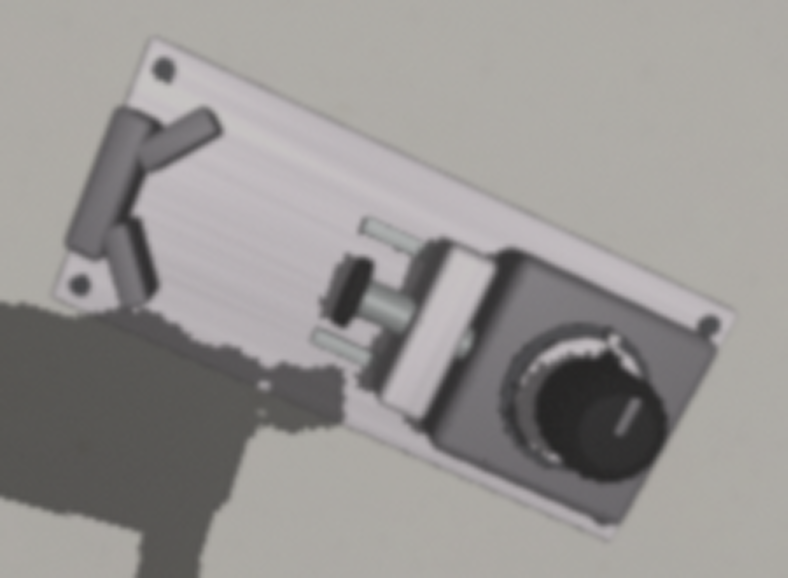

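The crop shows sharp corners at (152,37), (53,297), (610,540) and (735,312), the top disc of the cap at about (611,425), and the pad face at about (340,290).

```bash
python3 - <<'E'
from h import *
d=np.load('w1.npz');K,W=d['K'],d['W']
f=lambda c,z:plane(K,W,(240+(c[0]+.5)/3.5-.5,60+(c[1]+.5)/3.5-.5),z)
c=np.array([f(p,.008) for p in [(152,37),(53,297),(610,540),(735,312)]])
yd=c[:2].mean(0)-c[2:].mean(0);print(np.linalg.norm(yd),np.linalg.norm(c[0]-c[1]))
yd/=np.linalg.norm(yd);m=c.mean(0);print(c.round(4))
print('yaw',np.arctan2(yd[1],yd[0]),'seat',m+.06*yd,'cap',m-.07*yd,'capdirect',f((611,425),.102))
xd=np.array([yd[1],-yd[0],0])
for n,p,z in [('padtop',(347,262),.047),('V',(135,155),.05),('jaw block',(490,262),.05)]:
  q=f(p,z)-(m+.06*yd);print(n,(q@xd).round(4),(q@yd).round(4))
to(.6358,.2024,.3)
E
python3 -m jog '[[[0.05,-0.007,0],[0,0,0]],[[0.1,-0.014,0],[0,0,0]],[[0.15,-0.021,0],[0,0,0]],[[0.165,-0.025,0],[0,0,0]],[[0.165,-0.025,0],[0,0,0]]]'
python3 - <<'E'
from h import *
im,K,W=cam('wrist');cv2.imwrite('pics/w2.png',im);np.savez('w2.npz',K=K,W=W)
to(.6358,.2024,.3)
print(proj(K,W,(.6358,.2024,.099)))
E
```

```text
0.23446415052525346 0.09806975304506287
[[ 0.5144  0.1799  0.008 ]
 [ 0.4169  0.191   0.008 ]
 [ 0.3904 -0.0424  0.008 ]
 [ 0.4876 -0.0525  0.008 ]]
yaw 1.4568718526530975 seat [0.4591558  0.12861344 0.008     ] cap [ 0.44437763 -0.00054385  0.008     ] capdirect [0.44693974 0.00781534 0.102     ]
padtop 0.0094 -0.0336
V 0.0126 0.0436
jaw block 0.0289 -0.0767
shift [ 0.2346 -0.0332 -0.0018] turn_z  yaw now 0.3035 pos [0.4219 0.1006 0.2987] q6 1.33 tilt [-0.0016 -0.001 ]
t: 2.65
tool_pos: [0.573, 0.1715, 0.2973]
tool_rot: [3.106, 0.468, -0.005]
contact_force: [-1.0, -0.7, -0.1]
opening: 0.0854
grip_force: 0.0
shift [ 0.0702 -0.0109 -0.0023] turn_z  yaw now 0.2993 pos [0.5719 0.1713 0.2979] q6 1.438 tilt [-0.0026 -0.0013]
[310.29326077 107.28209423]
```

View pics/w2.png

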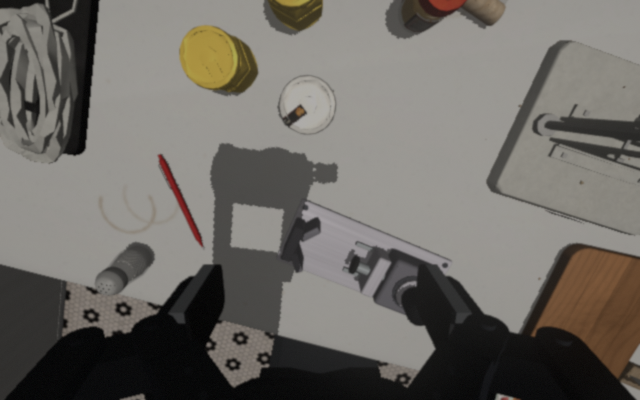

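The lid is at (308,104), within about 3 px of the prediction. The yellow jars at (212,58) and (295,5) stay clear of fingers that close along the image horizontal, so I keep this yaw. Next I refine the jar position from this view.

Run:
```python
from h import *
im=cv2.imread('pics/w2.png');d=np.load('w2.npz');K,W=d['K'],d['W']
hsv=cv2.cvtColor(im,cv2.COLOR_BGR2HSV);r=im[60:150,265:350];v=r.min(2);print(np.percentile(v,[5,50,75,90]))
m=(v>205).astype(np.uint8);cs,_=cv2.findContours(m,cv2.RETR_EXTERNAL,cv2.CHAIN_APPROX_NONE);c=max(cs,key=cv2.contourArea)
(u,w),rad=cv2.minEnclosingCircle(c);print(u+265,w+60,rad)
e=cv2.fitEllipse(cv2.convexHull(c));print(e)
p=plane(K,W,(u+265,w+60),.099);print(p);to(p[0],p[1],.16)
```

```text
[113. 147. 148. 165.]Traceback (most recent call last):
  File "<stdin>", line 4, in <module>
ValueError: max() iterable argument is empty
```

Run:
```python
from h import *
im=cv2.imread('pics/w2.png');d=np.load('w2.npz');K,W=d['K'],d['W']
r=im[60:150,265:350];v=r.min(2)
m=(v>154).astype(np.uint8);cs,_=cv2.findContours(m,cv2.RETR_EXTERNAL,cv2.CHAIN_APPROX_NONE);c=max(cs,key=cv2.contourArea)
(u,w),rad=cv2.minEnclosingCircle(c);print(u+265,w+60,rad)
e=cv2.fitEllipse(cv2.convexHull(c));print(e)
p=plane(K,W,(u+265,w+60),.099);print(p);to(p[0],p[1],.16)
```

```text
307.5 103.0 26.100866317749023
((43.10405731201172, 43.25661849975586), (48.00250244140625, 51.731842041015625), 138.1003875732422)
[0.63886499 0.20618022 0.099     ]
shift [ 0.0746 -0.0137  0.1377] turn_z  yaw now 0.2993 pos [0.5719 0.1713 0.2979] q6 1.438 tilt [-0.0026 -0.0013]
```

```bash
python3 -m jog '[[[0.04,-0.007,0],[0,0,0]],[[0.074,-0.013,0.0],[0,0,0]],[[0.074,-0.013,0.05],[0,0,0]],[[0.074,-0.013,0.1],[0,0,0]],[[0.074,-0.013,0.137],[0,0,0]]]'
python3 -m jog '[[[0,0,0.0],[0,0,0]],[[0,0,0.03],[0,0,0]],[[0,0,0.06],[0,0,0]],[[0,0,0.09],[0,0,0]],[[0,0,0.115],[0,0,0]]]'
python3 -m jog '[[[0,0,0],[0,0,0]],[[0,0,0],[0,0,0]],[[0,0,0],[0,0,0]],[[0,0,0],[0,0,0]],[[0,0,0],[0,0,0]]]' 0 40
python3 -m jog '[[[0,0,0],[0,0,0]],[[0,0,0],[0,0,0]],[[0,0,0],[0,0,0]],[[0,0,0],[0,0,0]],[[0,0,0],[0,0,0]]]'
```

```text
t: 3.2
tool_pos: [0.6364, 0.2054, 0.1594]
tool_rot: [3.105, 0.469, -0.005]
contact_force: [0.4, -0.1, -0.8]
opening: 0.0856
grip_force: 0.0
t: 3.7
tool_pos: [0.6393, 0.2068, 0.0497]
tool_rot: [3.106, 0.47, 0.006]
contact_force: [-0.8, 0.4, 0.8]
opening: 0.0853
grip_force: 0.0
t: 4.2
tool_pos: [0.6401, 0.2079, 0.0507]
tool_rot: [3.105, 0.472, 0.008]
contact_force: [0.1, -2.7, 6.0]
opening: 0.0548
grip_force: 42.0
t: 4.7
tool_pos: [0.6402, 0.2079, 0.0507]
tool_rot: [3.105, 0.472, 0.007]
contact_force: [-1.2, -2.0, 6.2]
opening: 0.055
grip_force: 42.0
```

```bash
python3 -m jog '[[[0,0,-0.02],[0,0,0]],[[0,0,-0.06],[0,0,0]],[[0,0,-0.1],[0,0,0]],[[0,0,-0.15],[0,0,0]],[[0,0,-0.2],[0,0,0]]]'
python3 -m jog '[[[-0.04,0.012,-0.01],[0,0,0]],[[-0.08,0.025,-0.02],[0,0,0]],[[-0.12,0.038,-0.03],[0,0,0]],[[-0.16,0.05,-0.04],[0,0,0]],[[-0.197,0.062,-0.05],[0,0,0]]]'
python3 -m jog '[[[0,0,0],[0,0,0]],[[0,0,0],[0,0,0]]]'
python3 - <<'E'
from h import *
im,K,W=cam('wrist');np.savez('w3.npz',K=K,W=W);cv2.imwrite('pics/w3.png',im)
b=cv2.resize(im[60:400,150:550],None,fx=2,fy=2,interpolation=cv2.INTER_CUBIC)[:600]
cv2.imwrite('pics/c3.png',b)
to(.459,.128,.3)
d=np.load('w1.npz');print(plane(d['K'],d['W'],(411,179),.082))
E
```

```text
t: 5.2
tool_pos: [0.6369, 0.2082, 0.2481]
tool_rot: [-3.105, -0.473, 0.003]
contact_force: [0.6, -0.1, -2.5]
opening: 0.0553
grip_force: 43.3
t: 5.7
tool_pos: [0.4663, 0.0898, 0.2971]
tool_rot: [-3.105, -0.473, 0.001]
contact_force: [0.2, 0.6, -3.2]
opening: 0.055
grip_force: 43.4
t: 5.9
tool_pos: [0.4679, 0.0902, 0.2978]
tool_rot: [-3.106, -0.471, -0.003]
contact_force: [-0.1, 0.0, -3.3]
opening: 0.055
grip_force: 43.3
shift [ 0.0024 -0.0385 -0.0028] turn_z  yaw now 0.3018 pos [0.4682 0.0905 0.2972] q6 1.303 tilt [0.0004 0.0005]
[0.44526065 0.00513705 0.082     ]
```

View pics/c3.png

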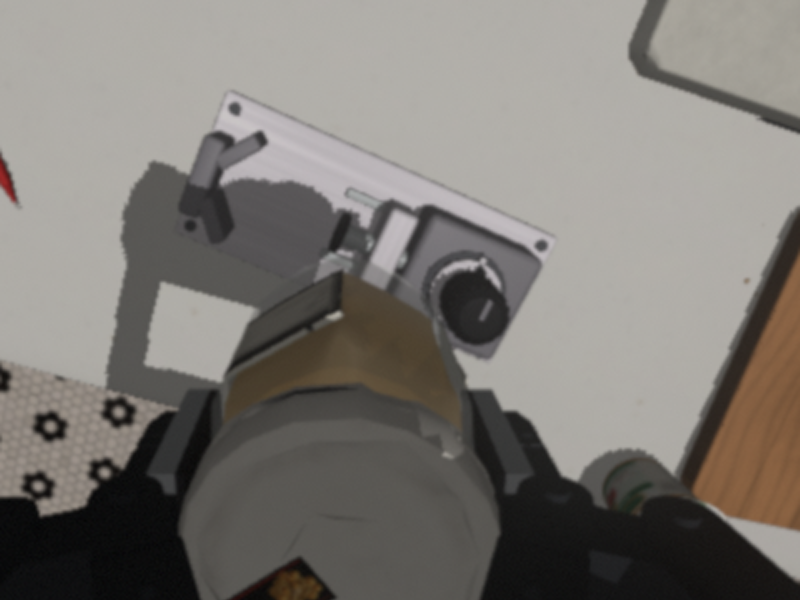

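The jar is held upright. Plate corners are at crop (228,91), (555,236) and (177,235), and the cap's top disc is near (476,311). I'll check the seat estimate against these.

Run:
```python
from h import *
d=np.load('w3.npz');K,W=d['K'],d['W']
f=lambda c,z:plane(K,W,(150+(c[0]+.5)/2-.5,60+(c[1]+.5)/2-.5),z)
A,B,C=[f(p,.008) for p in [(228,91),(555,236),(177,235)]]
print(A,B,C,np.linalg.norm(A-B),np.linalg.norm(A-C),np.arctan2(*(A-B)[[1,0]]))
m=(B+C)/2;yd=np.array([np.cos(1.457),np.sin(1.457),0])
print('seat',m+.06*yd,'cap',m-.07*yd,f((476,311),.102))
im=cv2.imread('pics/w3.png');g=(im.max(2)<40).astype(np.uint8)
x=g[170:245,355:415];n,l,s,ce=cv2.connectedComponentsWithStats(x);i=1+s[1:,4].argmax();print(s[i]+[355,170,0,0,0],ce[i]+[355,170])
(cu,cr)=cv2.minEnclosingCircle(np.argwhere(l==i)[:,::-1].astype(np.float32));print(cu,cr)
# predict silhouette of cap for the seat hypothesis
cap=(m-.07*yd)
t=np.linspace(0,2*np.pi,60)
for sh in (0,.004,.008):
  P=np.array([proj(K,W,cap+sh*yd+[.017*np.cos(a),.017*np.sin(a),z-.008]) for a in t for z in (.062,.102)]);print(sh,P.min(0),P.max(0))
```

```text
[0.51447981 0.18009044 0.008     ] [ 0.48911566 -0.05124335  0.008     ] [0.41513253 0.18983036 0.008     ] 0.23272013681230877 0.09982359204121177 1.461589447907714
seat [0.45893715 0.12890544 0.008     ] cap [ 4.44175531e-01 -2.53748004e-04  8.00000000e-03] [0.44908075 0.00937978 0.102     ]
[371 196  26  35 417] [380.83213429 210.15107914]
(31.483278274536133, 43.47658920288086) 17.706336975097656
0 [373.18479972 196.67614561] [410.13551865 236.26334115]
0.004 [370.20365716 195.37082304] [406.87927199 234.90886953]
0.008 [367.21541232 194.06234847] [403.61442381 233.55087494]
```

The cap and plate estimates disagree by about 8 mm, probably from height parallax. I'll look straight down on the cap and then on the seat to settle it.

```bash
python3 -m jog '[[[-0.04,0.025,0],[0,0,0]],[[-0.08,0.05,0],[0,0,0]],[[-0.125,0.076,0],[0,0,0]],[[-0.125,0.076,0],[0,0,0]],[[-0.125,0.076,0],[0,0,0]]]'
python3 - <<'E'
from h import *
im,K,W=cam('wrist');np.savez('w4.npz',K=K,W=W);cv2.imwrite('pics/w4.png',im);print(-W[:3,:3].T@W[:3,3],proj(K,W,(.445,.004,.1)))
E
python3 -m jog '[[[0.02,-0.045,0],[0,0,0]],[[0.04,-0.09,0],[0,0,0]],[[0.051,-0.113,0],[0,0,0]],[[0.051,-0.113,0],[0,0,0]],[[0.051,-0.113,0],[0,0,0]]]'
python3 - <<'E'
from h import *
im,K,W=cam('wrist');np.savez('w5.npz',K=K,W=W);cv2.imwrite('pics/w5.png',im);c=-W[:3,:3].T@W[:3,3];print(c,proj(K,W,(.459,.13,.05)))
a=cv2.imread('pics/w4.png')[10:210,215:405];b=im[10:210,215:405]
cv2.imwrite('pics/c45.png',cv2.resize(np.hstack([a,b]),None,fx=2,fy=2,interpolation=cv2.INTER_CUBIC))
E
```

```text
t: 6.45
tool_pos: [0.3717, -0.0198, 0.2971]
tool_rot: [-3.106, -0.469, -0.001]
contact_force: [1.0, 0.3, -2.9]
opening: 0.055
grip_force: 43.7
[0.4436834  0.00376627 0.43923824] [320.55824231  99.63683189]
t: 7.0
tool_pos: [0.3869, 0.1052, 0.2967]
tool_rot: [3.105, 0.479, -0.003]
contact_force: [0.2, -1.0, -2.3]
opening: 0.0549
grip_force: 44.2
[0.45904529 0.12933304 0.43870512] [319.72400224 100.00986548]
```

View pics/c45.png

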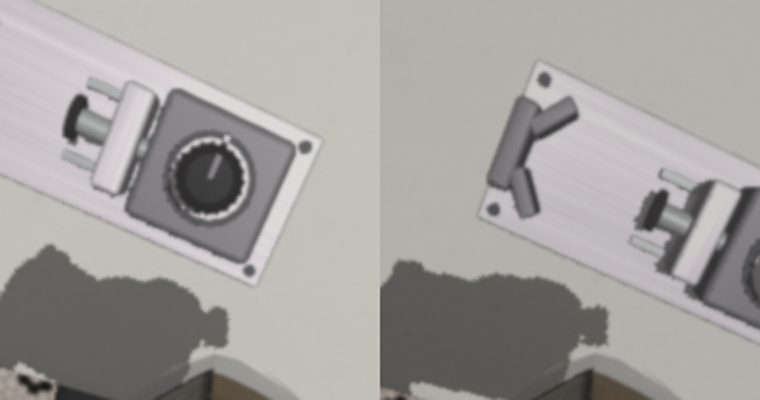

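Left panel: the cap axis is at (209,179), with cap-end corners at (322,138) and (257,286). Right panel: V-end corners at (536,60) and (478,216).

Run:
```python
from h import *
d=np.load('w4.npz');e=np.load('w5.npz')
f=lambda d,c,z:plane(d['K'],d['W'],(215+(c[0]+.5)/2-.5,10+(c[1]+.5)/2-.5),z)
cap=f(d,(209,179),.1);B,D=f(d,(322,138),.008),f(d,(257,286),.008);A,C=f(e,(156,60),.008),f(e,(98,216),.008)
print(cap,f(d,(209,179),.06));print(A,B,C,D)
v=(A+C-B-D)/2;print(np.linalg.norm(v),np.arctan2(v[1],v[0]));yd=v/np.linalg.norm(v);m=(A+B+C+D)/4
yaw=np.arctan2(yd[1],yd[0])
print('seat corners',m+.06*yd,'seat via cap',cap+.13*yd,'V end',(A+C)/2-.059*yd)
s=(m+.06*yd+cap+.13*yd)/2;s[2]=.008
print('pad y', (f(e,(650-380,205),.047)-s)@yd, (f(d,(72,118),.047)-s)@yd)
g=s-.004*yd;print('goal',g,'yaw',yaw);to(g[0],g[1],.3)
```

```text
[0.44496787 0.0053284  0.1       ] [0.44511932 0.00551259 0.06      ]
[0.51411391 0.18079142 0.008     ] [ 0.48840244 -0.05314255  0.008     ] [0.4174464  0.19102624 0.008     ] [ 0.39106825 -0.04363805  0.008     ]
0.23574225943597482 1.4600903130308822
seat corners [0.45938655 0.12839197 0.008     ] seat via cap [0.45933027 0.13453259 0.1       ] V end [0.45926183 0.12727001 0.008     ]
pad y -0.03821656099938999 -0.04472853964987995
goal [0.45891649 0.12748676 0.008     ] yaw 1.4600903130308822
shift [ 0.0756 -0.0004 -0.0033] turn_z  yaw now 0.3042 pos [0.3869 0.1045 0.2968] q6 1.344 tilt [-0.0016 -0.0003]
```

The cap position is now firm at (0.445, 0.0055), but the seat along y is between 0.128 and 0.1345. One enlarged crop of the V and pad will settle it.

Run:
```python
from h import *
im=cv2.imread('pics/w5.png')
cv2.imwrite('pics/c5.png',cv2.resize(im[35:145,260:395],None,fx=5.4,fy=5.4,interpolation=cv2.INTER_LINEAR))
```

```text
(no output)
```

View pics/c5.png

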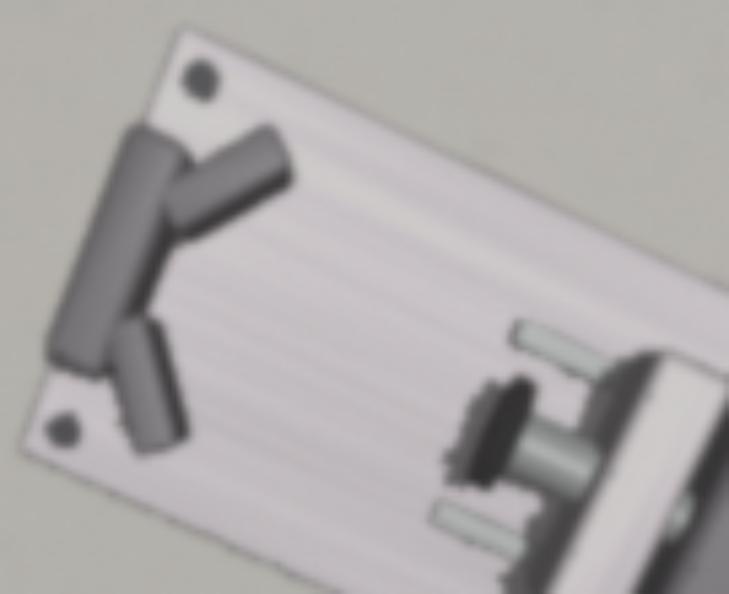

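The inner V edges run roughly (190,240)–(292,182) and (160,322)–(188,430) at the foot, and (182,225)–(283,168) and (150,325)–(175,432) at the top. The middle of the pad face is about (490,430).

Run:
```python
from h import *
e=np.load('w5.npz')
f=lambda c,z:plane(e['K'],e['W'],(260+(c[0]+.5)/5.4-.5,35+(c[1]+.5)/5.4-.5),z)[:2]
a=1.460;yd=np.array([np.cos(a),np.sin(a)]);xd=np.array([yd[1],-yd[0]])
o=np.array([.459,.128])
loc=lambda p:np.array([(p-o)@xd,(p-o)@yd])
for z,L in ((.008,[(190,240),(292,182),(160,322),(188,430)]),(.05,[(182,225),(283,168),(150,325),(175,432)])):
    q=[loc(f(p,z)) for p in L];d1=q[1]-q[0];d2=q[3]-q[2]
    t=np.linalg.solve(np.c_[d1,-d2],q[2]-q[0]);ap=q[0]+t[0]*d1
    ang=lambda d:np.degrees(np.arctan2(d[0],-d[1]))
    print(z,np.round(q,4).tolist(),'apex',ap.round(4),ang(d1),ang(d2),'seat y~',ap[1]-.0374, 'expect half angle 52')
print('pad',loc(f((490,430),.047)),loc(f((490,430),.034)), 'corners',[loc(f(p,.008)).round(4) for p in((183,30),(25,450))])
print('lens back bar',[loc(f(p,.05)).round(4) for p in((140,125),(55,355),(188,150),(110,375))])
```

```text
0.008 [[0.0098, 0.0397], [0.0302, 0.0235], [-0.0092, 0.0393], [-0.0287, 0.0243]] apex [0.0007 0.0469] 51.55467865645718 -52.38667538226217 seat y~ 0.009548046565304329 expect half angle 52
0.05 [[0.0108, 0.0386], [0.0289, 0.0241], [-0.0097, 0.0373], [-0.0274, 0.0244]] apex [0.0019 0.0457] 51.30693156139474 -53.953506549723215 seat y~ 0.008311931030515397 expect half angle 52
pad [-0.00026371 -0.03627756] [-0.00026907 -0.03752569] corners [array([0.0489, 0.0576]), array([-0.0482,  0.0574])]
lens back bar [array([0.0247, 0.0534]), array([-0.0232,  0.0531]), array([0.0243, 0.0429]), array([-0.0222,  0.0412])]
```

The V edges meet at half-angles of 52°, exactly as specified, and agree with the cap. The seat is therefore about (0.460, 0.135), and I set the jar down 4 mm short, at (0.4593, 0.131).

```bash
python3 -m jog '[[[0.04,-0.002,0],[0,0,0]],[[0.0772,-0.0038,0],[0,0,0]],[[0.0772,-0.0038,0.05],[0,0,0]],[[0.0772,-0.0038,0.1],[0,0,0]],[[0.0772,-0.0038,0.13],[0,0,0]]]'
python3 -m jog '[[[0,0,0.03],[0,0,0]],[[0,0,0.06],[0,0,0]],[[0,0,0.08],[0,0,0]],[[0,0,0.08],[0,0,0]],[[0,0,0.08],[0,0,0]]]' 
python3 -c "
from h import *
to(.4593,.131,.0605)"
```

```text
t: 7.55
tool_pos: [0.4575, 0.1293, 0.1626]
tool_rot: [-3.106, -0.47, 0.01]
contact_force: [-0.3, 0.1, -3.8]
opening: 0.055
grip_force: 44.2
t: 8.05
tool_pos: [0.4596, 0.1297, 0.0875]
tool_rot: [3.106, 0.471, -0.001]
contact_force: [0.8, -0.4, -3.0]
opening: 0.0551
grip_force: 44.2
shift [ 0.0001 -0.0013  0.027 ] turn_z  yaw now 0.3009 pos [0.4596 0.1297 0.0875] q6 1.389 tilt [-0.0004 -0.0001]
```

```bash
python3 -m jog '[[[0,-0.001,0.01],[0,0,0]],[[0,-0.001,0.02],[0,0,0]],[[0,-0.001,0.026],[0,0,0]],[[0,-0.001,0.026],[0,0,0]],[[0,-0.001,0.026],[0,0,0]]]'
python3 -m jog '[[[0,0,0.001],[0,0,0]],[[0,0,0.002],[0,0,0]],[[0,0,0.002],[0,0,0]]]'
```

```text
t: 8.55
tool_pos: [0.4589, 0.1312, 0.0612]
tool_rot: [3.106, 0.472, -0.001]
contact_force: [0.4, 0.4, -3.6]
opening: 0.0549
grip_force: 44.3
t: 8.85
tool_pos: [0.459, 0.1312, 0.0594]
tool_rot: [3.106, 0.472, 0.0]
contact_force: [0.3, 0.5, -3.5]
opening: 0.055
grip_force: 44.3
```

```bash
python3 -m jog '[[[0,0,0.001],[0,0,0]],[[0,0,0.001],[0,0,0]]]'|grep -E 'pos|force'
python3 -m jog '[[[0,0,0.001],[0,0,0]],[[0,0,0.001],[0,0,0]]]'|grep -E 'pos|force'
```

```text
tool_pos: [0.4593, 0.1312, 0.0588]
contact_force: [0.2, -0.1, -0.5]
grip_force: 43.8
tool_pos: [0.4599, 0.1313, 0.0587]
contact_force: [-1.9, -0.5, 5.6]
grip_force: 42.9
```

```bash
python3 -m jog '[[[0,0,0],[0,0,0]],[[0,0,0],[0,0,0]],[[0,0,0],[0,0,0]],[[0,0,0],[0,0,0]],[[0,0,0],[0,0,0]]]' 1
python3 -m jog '[[[0,0,-0.02],[0,0,0]],[[0,0,-0.05],[0,0,0]],[[0,0,-0.1],[0,0,0]],[[0,0,-0.15],[0,0,0]],[[0,0,-0.19],[0,0,0]]]'
python3 -c "
from h import *
to(.445,.0055,.25);to(.387,.11,.25)"
```

```text
t: 9.75
tool_pos: [0.4589, 0.1312, 0.0572]
tool_rot: [-3.106, -0.472, 0.0]
contact_force: [0.4, 0.5, -0.4]
opening: 0.0856
grip_force: 0.0
t: 10.25
tool_pos: [0.4593, 0.1312, 0.2505]
tool_rot: [3.106, 0.472, 0.004]
contact_force: [0.8, -0.4, 0.2]
opening: 0.0856
grip_force: 0.0
shift [-0.0511  0.1158  0.0004] turn_z  yaw now 0.3019 pos [0.4593 0.1312 0.2505] q6 1.391 tilt [0.0028 0.0004]
shift [-0.0754 -0.0012  0.0003] turn_z  yaw now 0.3019 pos [0.4593 0.1312 0.2505] q6 1.391 tilt [0.0028 0.0004]
```

The jar is released without contact. Next I turn the wrist back 1.6 rad so that a single grasp can do the whole tightening.

```bash
for i in 1 2; do python3 -m jog '[[[0,0,0],[0,0,-0.14]],[[0,0,0],[0,0,-0.28]],[[0,0,0],[0,0,-0.42]],[[0,0,0],[0,0,-0.56]],[[0,0,0],[0,0,-0.7]]]' >/dev/null; done
python3 -m jog '[[[0,0,0],[0,0,-0.1]],[[0,0,0],[0,0,-0.2]],[[0,0,0],[0,0,-0.2]],[[0,0,0],[0,0,-0.2]]]'
python3 - <<'E'
from h import *
to(.445,.0055,.16);o=ctrl.get_obs();print(o['q'],o['wrist_torque'])
for n,u in (('top',.0),):
    im,K,W=cam(n);cv2.imwrite('pics/top1.png',im)
im,K,W=cam('wrist');cv2.imwrite('pics/w6.png',im);np.savez('w6.npz',K=K,W=W);print(proj(K,W,(.4593,.131,.107)))
E
```

```text
t: 11.65
tool_pos: [0.4589, 0.1312, 0.2472]
tool_rot: [-1.828, -2.555, 0.0]
contact_force: [1.1, 0.6, 0.1]
opening: 0.0852
grip_force: 0.0
shift [-0.1144 -0.0538  0.0872] turn_z  yaw now 1.8997 pos [0.4589 0.1312 0.2472] q6 -0.207 tilt [-0.0001  0.    ]
[ 1.22274374e-01 -3.21878764e-01  1.92569818e+00  1.60237375e-05
  1.53785617e+00 -2.06646609e-01] [-0.0035032  -0.08241692  0.03702017]
[320.93782845 193.90361917]
```

```bash
python3 -m jog '[[[-0.04,-0.019,0],[0,0,0]],[[-0.08,-0.038,0.0],[0,0,0]],[[-0.1144,-0.0538,0.03],[0,0,0]],[[-0.1144,-0.0538,0.07],[0,0,0]],[[-0.1144,-0.0538,0.1],[0,0,0]]]'
python3 -m jog '[[[0,0,0],[0,0,0]],[[0,0,0],[0,0,0]]]' >/dev/null
python3 -c "
from h import *
to(.445,.0055,.066)"
```

```text
t: 12.25
tool_pos: [0.4446, 0.0043, 0.1456]
tool_rot: [-1.83, -2.553, 0.0]
contact_force: [-0.3, 0.2, 0.5]
opening: 0.0855
grip_force: 0.0
shift [ 0.     -0.0002  0.0817] turn_z  yaw now 1.9013 pos [0.4453 0.0055 0.1477] q6 -0.486 tilt [-0.0005  0.0001]
```

```bash
python3 -m jog '[[[0,0,0.03],[0,0,0]],[[0,0,0.06],[0,0,0]],[[0,0,0.081],[0,0,0]],[[0,0,0.081],[0,0,0]],[[0,0,0.081],[0,0,0]]]'
python3 -m jog '[[[0,0,0],[0,0,0]],[[0,0,0],[0,0,0]],[[0,0,0],[0,0,0]],[[0,0,0],[0,0,0]],[[0,0,0],[0,0,0]]]' 0 60
python3 -m jog '[[[0,0,0],[0,0,0]],[[0,0,0],[0,0,0]],[[0,0,0],[0,0,0]],[[0,0,0],[0,0,0]],[[0,0,0],[0,0,0]]]'
cat > st.py <<'E'
from h import *
o=ctrl.get_obs();M=R.from_rotvec(o['tool_rot']).as_matrix();print('yaw',round(np.arctan2(M[1,0],M[0,0]),4),'q6',round(o['q'][5],3),'tq',np.round(o['wrist_torque'],3),'F',np.round(o['contact_force'],1),'e6',round(o['effort'][5],3),'op',round(o['opening'],4),o['t'],o['tool_pos'].round(4))
E
python3 st.py
```

```text
t: 12.95
tool_pos: [0.4469, 0.0055, 0.0686]
tool_rot: [1.823, 2.555, 0.002]
contact_force: [-0.5, 0.7, -0.9]
opening: 0.0855
grip_force: 0.0
t: 13.45
tool_pos: [0.4459, 0.0054, 0.0675]
tool_rot: [1.824, 2.556, 0.001]
contact_force: [-2.2, 0.2, 5.5]
opening: 0.0324
grip_force: 59.3
t: 13.95
tool_pos: [0.4459, 0.0054, 0.0675]
tool_rot: [1.824, 2.556, 0.001]
contact_force: [-2.0, 0.7, 5.6]
opening: 0.0325
grip_force: 59.3
yaw 1.9019 q6 -0.486 tq [0.032 0.347 0.021] F [-2.   0.7  5.6] e6 0.036 op 0.0325 13.95 [0.4459 0.0054 0.0675]
```

```bash
python3 -m jog '[[[0,0,0],[0,0,0.05]],[[0,0,0],[0,0,0.1]],[[0,0,0],[0,0,0.15]]]' >/dev/null;python3 st.py
python3 -m jog '[[[0,0,0],[0,0,0.05]],[[0,0,0],[0,0,0.1]],[[0,0,0],[0,0,0.15]]]'  >/dev/null;python3 st.py
python3 -m jog '[[[0,0,0],[0,0,0.0]],[[0,0,0],[0,0,0]]]'  >/dev/null;python3 st.py
python3 -m jog '[[[0,0,0],[0,0,0.05]],[[0,0,0],[0,0,0.1]],[[0,0,0],[0,0,0.15]]]'  >/dev/null;python3 st.py
```

```text
yaw 1.7502 q6 -0.334 tq [0.076 0.139 0.167] F [-1.1  0.4  6.1] e6 -0.241 op 0.0325 14.25 [0.4461 0.0054 0.0675]
yaw 1.6002 q6 -0.184 tq [ 0.164 -0.015  0.141] F [0.3 0.7 4.1] e6 -0.239 op 0.0321 14.55 [0.4464 0.0055 0.0675]
yaw 1.6022 q6 -0.187 tq [ 0.118 -0.017 -0.147] F [0.  0.9 6. ] e6 -0.163 op 0.0324 14.75 [0.4464 0.0055 0.0675]
yaw 1.4513 q6 -0.036 tq [ 0.146 -0.229  0.197] F [1.2 0.9 4.8] e6 -0.237 op 0.0324 15.05 [0.4466 0.0055 0.0675]
```

```bash
for i in 1 2 3; do python3 -m jog '[[[0,0,0],[0,0,0.05]],[[0,0,0],[0,0,0.1]]]' >/dev/null;python3 st.py; done
for i in 1 2 3; do python3 -m jog '[[[0,0,0],[0,0,0.05]],[[0,0,0],[0,0,0.1]]]' >/dev/null;python3 st.py; done
```

```text
yaw 1.3512 q6 0.064 tq [ 0.112 -0.311  0.18 ] F [2.1 0.1 3.7] e6 -0.236 op 0.0323 15.25 [0.4467 0.0054 0.0675]
yaw 1.2513 q6 0.164 tq [ 0.115 -0.423  0.187] F [2.8 0.9 3.6] e6 -0.235 op 0.0322 15.45 [0.4469 0.0054 0.0675]
yaw 1.1512 q6 0.264 tq [ 0.079 -0.523  0.161] F [4.  0.7 2.9] e6 -0.234 op 0.0321 15.65 [0.4471 0.0053 0.0675]
yaw 1.0512 q6 0.364 tq [-0.01  -0.646  0.161] F [4.8 0.5 2.7] e6 -0.234 op 0.0322 15.85 [0.4472 0.0052 0.0675]
yaw 0.9512 q6 0.464 tq [-0.067 -0.731  0.161] F [ 5.4 -0.2  2.5] e6 -0.229 op 0.0326 16.05 [0.4474 0.0052 0.0675]
yaw 0.8514 q6 0.564 tq [-0.114 -0.768  0.256] F [ 4.8 -0.1  1.8] e6 -0.208 op 0.0325 16.25 [0.4475 0.005  0.0675]
```

```bash
for i in 1 2 3 4; do python3 -m jog '[[[0,0,0],[0,0,0.05]]]' >/dev/null;python3 st.py; done
```

```text
yaw 0.8013 q6 0.614 tq [-0.197 -0.797  0.277] F [ 5.1 -1.   1. ] e6 -0.208 op 0.0323 16.35 [0.4475 0.005  0.0675]
yaw 0.7514 q6 0.664 tq [-0.187 -0.86   0.27 ] F [ 6.2 -1.1 -0.2] e6 -0.207 op 0.0323 16.45 [0.4476 0.0049 0.0676]
yaw 0.7013 q6 0.714 tq [-0.224 -0.888  0.23 ] F [ 6.4 -0.8  1.2] e6 -0.207 op 0.0326 16.55 [0.4477 0.0049 0.0676]
yaw 0.6513 q6 0.764 tq [-0.222 -0.891  0.161] F [ 5.3 -2.5  0.9] e6 -0.207 op 0.0324 16.65 [0.4477 0.0048 0.0675]
```

```bash
for i in 1 2 3 4 5; do python3 -m jog '[[[0,0,0],[0,0,0.02]]]' >/dev/null;python3 st.py; done
```

```text
yaw 0.6321 q6 0.784 tq [-0.289 -0.933  0.211] F [ 6.1 -1.1  0.3] e6 0.149 op 0.0326 16.75 [0.4477 0.0048 0.0676]
yaw 0.6126 q6 0.803 tq [-0.291 -1.001  0.171] F [ 6.  -1.2  0.7] e6 0.043 op 0.0326 16.85 [0.4477 0.0048 0.0675]
yaw 0.5926 q6 0.823 tq [-0.257 -1.004  0.182] F [ 6.5 -1.2  0.2] e6 0.039 op 0.0322 16.95 [0.4478 0.0047 0.0676]
yaw 0.5725 q6 0.843 tq [-0.339 -0.932  0.18 ] F [ 6.6 -1.8  0.3] e6 0.039 op 0.0327 17.05 [0.4478 0.0047 0.0675]
yaw 0.5526 q6 0.863 tq [-0.311 -0.958  0.164] F [ 6.  -1.6 -0.1] e6 0.039 op 0.0323 17.15 [0.4478 0.0047 0.0676]
```

```bash
for i in 1 2 3 4 5; do python3 -m jog '[[[0,0,0],[0,0,0.02]],[[0,0,0],[0,0,0.04]]]' >/dev/null;python3 st.py; done
```

```text
yaw 0.5126 q6 0.903 tq [-0.348 -0.98   0.186] F [ 7.1 -2.  -0.5] e6 0.039 op 0.0322 17.35 [0.4479 0.0046 0.0676]
yaw 0.4726 q6 0.943 tq [-0.401 -1.028  0.181] F [ 5.5 -2.1  0.5] e6 0.039 op 0.0325 17.55 [0.4479 0.0046 0.0676]
yaw 0.4326 q6 0.983 tq [-0.419 -1.034  0.173] F [ 6.7 -1.9 -0.7] e6 0.039 op 0.0324 17.75 [0.4479 0.0045 0.0676]
yaw 0.3927 q6 1.023 tq [-0.506 -1.07   0.169] F [ 7.  -1.8  0. ] e6 0.045 op 0.0326 17.95 [0.4479 0.0044 0.0676]
yaw 0.3527 q6 1.063 tq [-0.533 -1.097  0.219] F [ 6.9 -3.5  0.1] e6 0.055 op 0.0328 18.15 [0.4479 0.0044 0.0676]
```

```bash
for i in 1 2 3 4 5; do python3 -m jog '[[[0,0,0],[0,0,0.02]],[[0,0,0],[0,0,0.04]]]' >/dev/null;python3 st.py; done
```

```text
yaw 0.3128 q6 1.103 tq [-0.526 -1.093  0.219] F [ 7.2 -2.8 -1.1] e6 0.067 op 0.0321 18.35 [0.448  0.0043 0.0676]
yaw 0.2727 q6 1.143 tq [-0.562 -1.121  0.266] F [ 6.4 -2.3 -1. ] e6 0.08 op 0.0323 18.55 [0.448  0.0042 0.0676]
yaw 0.2329 q6 1.183 tq [-0.667 -1.07   0.292] F [ 7.4 -3.4 -0.9] e6 0.094 op 0.0321 18.75 [0.448  0.0042 0.0676]
yaw 0.1929 q6 1.223 tq [-0.638 -1.129  0.272] F [ 7.2 -4.4 -1.1] e6 0.108 op 0.0326 18.95 [0.448  0.0041 0.0676]
yaw 0.153 q6 1.263 tq [-0.695 -1.153  0.295] F [ 8.4 -4.1 -1. ] e6 0.122 op 0.0321 19.15 [0.448  0.0041 0.0676]
```

```bash
for i in 1 2 3 4; do python3 -m jog '[[[0,0,0],[0,0,0.02]]]' >/dev/null;python3 st.py; done
```

```text
yaw 0.1331 q6 1.283 tq [-0.745 -1.125  0.298] F [ 7.  -3.6 -1.4] e6 0.129 op 0.0325 19.25 [0.448  0.004  0.0676]
yaw 0.113 q6 1.303 tq [-0.791 -1.185  0.339] F [ 7.8 -4.  -1. ] e6 0.136 op 0.0323 19.35 [0.448  0.004  0.0676]
yaw 0.0931 q6 1.323 tq [-0.757 -1.18   0.29 ] F [ 7.1 -4.6 -1.2] e6 0.144 op 0.0321 19.45 [0.4481 0.004  0.0676]
yaw 0.0731 q6 1.343 tq [-0.797 -1.067  0.305] F [ 7.1 -5.2 -1.5] e6 0.151 op 0.0325 19.55 [0.4481 0.0039 0.0676]
```

```bash
for i in 1 2 3 4 5; do python3 -m jog '[[[0,0,0],[0,0,0.02]]]' >/dev/null;python3 st.py; done
```

```text
yaw 0.0531 q6 1.363 tq [-0.832 -1.069  0.298] F [ 7.5 -4.7 -0.8] e6 0.159 op 0.0319 19.65 [0.448  0.0039 0.0676]
yaw 0.0332 q6 1.383 tq [-0.812 -1.118  0.344] F [ 7.6 -5.2 -1. ] e6 0.166 op 0.0323 19.75 [0.4481 0.0039 0.0676]
yaw 0.0132 q6 1.403 tq [-0.827 -1.137  0.313] F [ 7.1 -4.9 -0.2] e6 0.166 op 0.0324 19.85 [0.4481 0.0038 0.0676]
yaw -0.0068 q6 1.423 tq [-0.908 -1.106  0.326] F [ 7.1 -5.7 -0.9] e6 0.165 op 0.0325 19.95 [0.448  0.0038 0.0676]
yaw -0.0268 q6 1.443 tq [-0.929 -1.134  0.302] F [ 6.7 -5.  -1. ] e6 0.165 op 0.0325 20.05 [0.448  0.0038 0.0676]
```

The joint effort stopped rising at yaw 0.03 and the torque is steady at about 0.32 N m, so the clutch is slipping. I stop here, let go and rise.

```bash
python3 -m jog '[[[0,0,0],[0,0,0]],[[0,0,0],[0,0,0]],[[0,0,0],[0,0,0]],[[0,0,0],[0,0,0]],[[0,0,0],[0,0,0]]]' 1 | tail -2
python3 -m jog '[[[0,0,-0.03],[0,0,0]],[[0,0,-0.07],[0,0,0]],[[0,0,-0.11],[0,0,0]],[[0,0,-0.15],[0,0,0]],[[0,0,-0.19],[0,0,0]]]'
python3 -m jog '[[[0,0.02,-0.03],[0,0,0]],[[0,0,-0.04],[0,0,0]],[[0,0,-0.04],[0,0,0]]]' >/dev/null
python3 - <<'E'
from h import *
im,K,W=cam('wrist');cv2.imwrite('pics/w7.png',im);c=-W[:3,:3].T@W[:3,3];print(c)
print('seat top',proj(K,W,(.460,.135,.107)),'cap',proj(K,W,(.445,.0055,.102)))
t,K,W=cam('top');print(proj(K,W,(.460,.135,.107)))
a=cv2.resize(im,(600,375));b=cv2.resize(t[200:270,260:380],None,fx=5,fy=3,interpolation=cv2.INTER_CUBIC)
cv2.imwrite('pics/f.png',np.vstack([a,b]))
E
```

```text
opening: 0.0853
grip_force: 0.0
t: 21.05
tool_pos: [0.4449, 0.0056, 0.2579]
tool_rot: [-3.141, 0.044, -0.0]
contact_force: [0.8, -0.3, -0.9]
opening: 0.0854
grip_force: 0.0
[0.5209145  0.00494493 0.4415405 ]
seat top [194.97146565 168.38117747] cap [321.66868005 178.17279971]
[293.543874   235.43270597]
```

View pics/f.png

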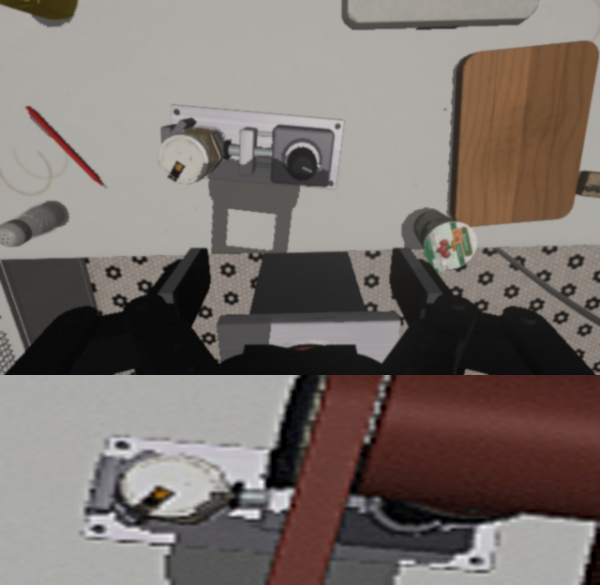

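The jar stands in the V rest with the pad bearing on it: lid at (190,156) in the wrist view and (172,487) in the top crop. I'll check its position from straight above before handing in.

```bash
python3 -m jog '[[[-0.03,-0.04,0],[0,0,0]],[[-0.06,-0.08,0],[0,0,0]],[[-0.06,-0.127,0],[0,0,0]],[[-0.06,-0.127,0],[0,0,0]],[[-0.06,-0.127,0],[0,0,0]]]' >/dev/null
python3 - <<'E'
from h import *
im,K,W=cam('wrist');cv2.imwrite('pics/w8.png',im);c=-W[:3,:3].T@W[:3,3];p=proj(K,W,(.460,.135,.107));print(c,p)
u,v=p.astype(int);r=im[v-45:v+45,u-45:u+45]
b=cv2.GaussianBlur(cv2.cvtColor(r,cv2.COLOR_BGR2GRAY),(3,3),0)
for k in (22,30):
  h=cv2.HoughCircles(b,cv2.HOUGH_GRADIENT,1,40,param1=80,param2=k*.6,minRadius=24,maxRadius=34)
  if h is not None:
    for x in h[0][:2]: print(x+[u-45,v-45,0],plane(K,W,(x[0]+u-45,x[1]+v-45),.107))
for t in (165,180,195):
  m=((r.min(2)>t)&(r.max(2).astype(int)-r.min(2)<30)).astype(np.uint8);cs,_=cv2.findContours(m,0,1);q=max(cs,key=cv2.contourArea);(x,y),rr=cv2.minEnclosingCircle(q);print(t,x+u-45,y+v-45,rr)
E
python3 st.py
```

```text
[0.46378151 0.1340024  0.43663543] [318.83069787 103.97271411]
[317.5 103.5  30. ] [0.46046421 0.13625644 0.107     ]
[317.5 103.5  30. ] [0.46046421 0.13625644 0.107     ]
165 321.0 84.71999931335449 48.938411712646484
180 318.37596893310547 103.39922332763672 26.729984283447266
195 319.0 107.46511459350586 21.55818748474121
yaw -0.0273 q6 1.749 tq [-0.004 -0.041 -0.01 ] F [-0.1 -0.3  0.1] e6 0.002 op 0.0855 22.0 [0.3884 0.1339 0.2949]
```

Seen from straight above, the lid centre is at (0.460, 0.136), within about 1–2 mm of the seat. The jar is home and upright, and the robot is clear, so I hand in.

```bash
python3 -c "
from h import *
print(job.finish_job())"
```

```text
the job is handed in; nothing more can be done
None
```

The honey jar is upright in the holder and clamped; I stopped turning the cap just after its clutch began to slip (about 0.06 rad in), and handed the job in at about 22 s with the arm clear; no verdict was returned.

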